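Latch the inspection shuttle under the microscope and switch on its light

ROBOT

A 6-joint arm with a two-finger parallel gripper is mounted at the origin on the work surface. World frame = base frame: x ahead of the robot, y to its left, z up, the work surface at z = 0. Lengths are in m, angles in degrees, forces in N, time in s.
With the tool pointing down it reaches from about 0.375 to 0.9 m from the base axis. Payload 3.1 kg.
Tool frame: the origin (TCP) lies midway between the tips of the shut fingers; the grasp point (between the pads) lies 19 mm behind it; z points along the fingers, y is the direction in which the jaws open and shut (so a half turn about z gives the same grasp; the last joint's range is limited). The gripper opens to 87 mm and grips with 3 to 60 N. Pads are 19 mm wide; open, the fingers measure 117 mm over their backs; the gripper's body (75 mm by 190 mm) begins 51 mm behind the grasp point.
Start: joints at [61.278, 30.224, 82.088, -0, 67.689, -10.227], TCP at [0.198, 0.593, 0.223] pointing down, gripper open.
Joint ranges: [-176.69, 176.69], [-43.24, 126.21], [12.49, 139.97], [-82, 262], [0, 151.66], [-163.58, 163.58]. Speed limits (degrees/s): [159.86, 159.86, 180, 180, 180, 180].

INTERFACE

Orientations are given as a 3x3 rotation matrix whose columns are the frame's x, y, z axes.
In Python, from rig import bot, capture, get_calibration gives the robot as it stands.
- The arm moves only by the tool play_rows, never from a script. Its arguments are lists of equal length, an entry for each row: "fingers": the closure in counts, from 0 (fully open) to 255 (shut); "linear": the shift along the tool's x, y, z in mm, a list of three; "rot": the turn, a rotation vector about the tool's x, y, z in degrees, a list of three. A call has 1 to 20 rows; each row is the pose to reach, as a shift and turn from the pose commanded when the call began, along the tool's axes at that moment; what a row does not reach only later rows make up. A row lasts 1/10 s, in which the tool goes at most 50 mm and 8.59 degrees, less where a joint would pass 70% of its speed; a pose out of reach is approached as far as the arm can. A call with a gripper value outside its range is refused whole. The fingers move at their own pace and stop on an object; the grip force is fixed at half the most. Time passes only in rows, so rows that repeat a pose let the fingers close. It gives the time, the measured TCP pose, the force and the opening at its end, in the units of the state.
- bot.read_state(): the state, without advancing time (a new reading comes with each control period).
- capture(name): name is "scene" or "side" or "wrist"; returns the picture (480x640x3 uint8, red, green, blue); there is no depth.
- get_calibration(name): a dict with "vfov" (degrees; the focal length in pixels is half the picture's height over the tangent of half this angle, whatever the lens; pixels are square), "cx", "cy" (the principal point, pixels), "camera_from_world" (4x4, takes a point from world to camera coordinates). Camera axes: x right, y down, z forward; pixel columns grow to the right and rows downward; lengths in m; the calibration is good to about 2 mm. A picture is of the moment at which its call begins: read the wrist's pose just before it. get_calibration takes no time and is no camera call; for the wrist camera it gives the pose at the moment of the call.
- bot.hand_in(): hands the job in, once; it reports no verdict.
The state is a dict: "time_s": time; "joint_positions": joint angles; "qvel": joint speeds; "tau": joint torques, N m; "position": TCP position; "tcp_rot": TCP orientation; "force": force on the tool from outside, world axes, zero at the start; "moment": the same for the moment, N m; "opening": opening from 0.0 (shut) to 1.0 (fully open).
Only numpy, scipy, OpenCV 4.12 (cv2) and the standard library are available. Lean on these libraries where they do the work, as an engineer would, in place of code of your own. Each camera call takes 0.05 s, during which the arm holds its last target.

TASK

Push the microscope's sprung shuttle in past its catch, then let go, so that it springs back and stays latched at its middle position with the bushing in its nest under the lens. Then press down the push button on the light box and move clear. Only push: leave the bushing sitting in its nest and do not disturb the other things on the bench.

Things in the scene. Friction and masses are not known exactly. Their poses are not given: they have to be found in the camera images.
- microscope: cream bench microscope, fixed. Origin: underside of base; x = direction the shuttle is pushed in, z up. In mm: base plate x -130 to 270, y -100 to 100, 16 thick; column x 190 to 260; head above z 260 from x 40; lens and ring light (radius 46, underside z 149) on axis x 80, y 0; top at z 416; eyepiece to the -y side at z 300 to 380. Nothing stands over the push block.
- shuttle (a joint): travel (m) of the aluminium shuttle along +x: 0 out (start), 0.030 latched at mid, 0.060 end stop. A spring returns it: 2.5 N at 0, 6.7 N at 0.060, friction 0.4 N. Going in, its stop pin swings the catch aside; the catch drops behind the pin past about 0.036 (0.045 to 0.055 is a safe push); let go then, it returns to 0.030 and stays; let go earlier, it returns to 0.
- push_face (a point): centre of the upright end face of the shuttle's aluminium push block; push along this point's +x. Block 64 mm wide (y), 40 mm long (x, inwards), z 18 to 70 mm above the bench; this point at 44. At the start the face is 20 mm outside the base plate's end; pushed in, it moves over the plate (top at 16 mm). Beyond the block the shuttle is a plate 70 mm wide, top at 30 mm, to 240 mm from the face.
- nest (a point): centre of the floor of the nest on the shuttle (moves with it), 200 mm ahead of the push face, z = 30 mm: a square pocket 45 mm wide inside with black walls 8 mm high.
- lens_axis (a point): fixed point under the lens at the height of the nest's floor; the nest centre lies here when the shuttle is latched.
- catch (a joint): angle (rad) of the small sprung steel catch lying flat beside the shuttle on its -y side, z 37 to 49 mm, pivot at (-88, -80) mm in the microscope's frame: 0 at rest, behind or in the way of the stop pin; grows as the passing pin swings it outwards. It acts by itself and need not be touched.
- bushing: the part to be inspected: loose turned steel bushing standing in the nest, flange 42 mm dia and 12 mm high, stem 26 mm dia, 34 mm high in all, about 0.16 kg. Origin: centre of its underside.
- light_box: cream light box fixed on the bench to the right of the microscope, 130 (x) by 110 (y) by 52 mm high; origin: centre of its underside.
- lamp_button (a joint): stroke (m) of the light box's push button: 0 = up, 0.006 = fully down (5 N); it springs up again when released.
- lamp_button_top (a point): centre of the top of the grey push button, 24 mm dia, standing in a dark steel collar of 40 mm dia whose rim is 10 mm below the top; at the start about 74 mm above the bench. Press straight down.
- lens_cap: loose black lens cap, 38 mm dia, 14 mm high, lying on the microscope's base plate beside the shuttle, on its +y side; origin at its underside. Leave alone.
- loupe: loose black eye loupe, 44 mm dia, 36 mm high; origin at its underside. Leave alone.
- ring_gauge: loose steel ring gauge, 64 mm dia, 18 mm high; origin at its underside. Leave alone.
- cleaner: loose clear bottle of lens cleaner, 48 mm dia, 130 mm high; origin at its underside. Leave alone.
- spanner: loose spanner, lying on the left. Leave alone.
- spare_bushing_a: another steel bushing of the same kind, in the blue parts tray. Leave alone.
- spare_bushing_b: another steel bushing of the same kind, in the blue parts tray. Leave alone.
Things that resemble listed ones, but are neither listed nor needed, are in the scene too. Leave any yellow look-alike of the bushing alone. Of the things that look like the light_box, take the one that is farthest to the robot's left at the start.

How it is judged (in metres and radians):
On the way, in this order (a step that is already met when the one before it is completed fails the run):
1. the shuttle is pushed in past its catch (value of joint shuttle above 0.035 m), for 0.05 s.
2. the shuttle is let go and has come back onto the catch at mid position (value of joint shuttle between 0.026 and 0.034 m and value of joint catch below 0.06 rad and contact force between the fingers and shuttle below 0.2 N), for 0.2 s.
3. the light box's button is pressed down (value of joint lamp_button above 0.0042 m), for 0.05 s.
At the end, for the whole second after the job is handed in: Shuttle latched at mid position (travel 26 to 34 mm, catch under 0.06 rad); bushing upright and still in the nest (within 5 mm of its centre, 8 mm of the lens axis, raised under 4 mm); button pressed over 4.2 mm after the latching and up again (under 2 mm) (value of joint shuttle between 0.026 and 0.034 m and value of joint catch below 0.06 rad and value of joint lamp_button below 0.002 m and horizontal distance between bushing and nest below 0.005 m and horizontal distance between bushing and lens_axis below 0.008 m and angle between bushing's own z axis and vertical below 0.1 rad and z of bushing in the frame of nest below 0.004 m and linear speed of bushing below 0.02 m/s); the robot touches nothing.
It fails at once if the bushing is lifted or knocked out of its nest (z of bushing in the frame of nest above 0.008 m or horizontal distance between bushing and nest above 0.008 m or angle between bushing's own z axis and vertical above 0.3 rad).
It fails at once if another loose thing is moved by more than 20 mm (distance of any of lens_cap, loupe, ring_gauge, cleaner, spanner, spare_bushing_a, spare_bushing_b from where it was at the start of the episode above 0.02 m).
It also fails if it takes over 48 s, if anything falls off the work surface, if the arm or the gripper's body presses on something with over 40 N, if the wrist force passes 120 N, or if a joint passes its speed limit or range.

## Working session

There is one attempt and no reset: what is moved stays moved. The work goes in short steps, Python scripts to look and compute and a tool call to move; the robot and the scene stay as the last step left them, time stands still between calls to the robot, and variables do not carry over. Pictures are saved under pics/ and viewed, and the job is handed in when it is done.

Besides the shell and the picture viewer there is one more tool, called after ">>>" by a JSON object that holds its "method" and its "body". play_rows: Moves the arm, as the interface text tells. Its arguments: {"type":"object","properties":{"fingers":{"type":"array"},"linear":{"type":"array"},"rot":{"type":"array"}},"required":["fingers","linear","rot"]}

```bash
mkdir -p pics; ls
python3 - <<'E'
from rig import bot,capture,get_calibration
import cv2
print(bot.read_state())
for n in ["scene","side","wrist"]:
    c=get_calibration(n);print(n,c)
    cv2.imwrite(f"pics/{n}0.png",capture(n)[:,:,::-1])
E
```

```text
pics
{'time_s': 0.0, 'joint_positions': array([ 6.12769905e+01,  3.02791070e+01,  8.21575982e+01, -4.52199004e-04,
        6.76878582e+01, -1.02279031e+01]), 'qvel': array([ 0.05223497, -0.01091277, -0.00695716,  0.02797581, -0.01474682,
       -0.04433415]), 'tau': array([-1.06223804e-03, -4.40041924e+01, -1.76588720e+01,  6.32591662e-02,
        5.82140882e-02, -1.73914450e-04]), 'position': array([0.19788468, 0.59206774, 0.22156339]), 'tcp_rot': array([[-9.48351509e-01,  3.17219698e-01, -1.03838762e-03],
       [ 3.17221171e-01,  9.48349661e-01, -1.91004001e-03],
       [ 3.78852230e-04, -2.14078787e-03, -9.99997637e-01]]), 'force': array([-0.04574066,  0.30908574,  0.00891766]), 'moment': array([-0.00859107, -0.06087868, -0.00630752]), 'opening': 1.001014487474824}
scene {'vfov': 52.49619465985395, 'cx': 320.27397885635463, 'cy': 241.66744254313085, 'camera_from_world': array([[-8.99870418e-01, -4.36156931e-01, -6.01656574e-04,
         4.94583362e-01],
       [-3.33922067e-01,  6.89827563e-01, -6.42365929e-01,
         1.99494419e-01],
       [ 2.80587392e-01, -5.77845190e-01, -7.66397842e-01,
         1.32456314e+00],
       [ 0.00000000e+00,  0.00000000e+00,  0.00000000e+00,
         1.00000000e+00]])}
side {'vfov': 54.13446068295694, 'cx': 320.08880612143685, 'cy': 241.27627186083396, 'camera_from_world': array([[ 0.99130761, -0.13038066,  0.01760982, -0.51470407],
       [-0.07138615, -0.64547054, -0.76044185,  0.11733805],
       [ 0.11051353,  0.75257469, -0.64916723,  1.17291414],
       [ 0.        ,  0.        ,  0.        ,  1.        ]])}
wrist {'vfov': 70.87353819596356, 'cx': 317.1680589800652, 'cy': 244.8230898680348, 'camera_from_world': array([[ 0.31678855,  0.9484951 , -0.00143454, -0.6236782 ],
       [ 0.90489824, -0.30177364,  0.30015305, -0.03634856],
       [ 0.28426079, -0.09638316, -0.95388998,  0.3920332 ],
       [ 0.        ,  0.        ,  0.        ,  1.        ]])}
```

View pics/scene0.png

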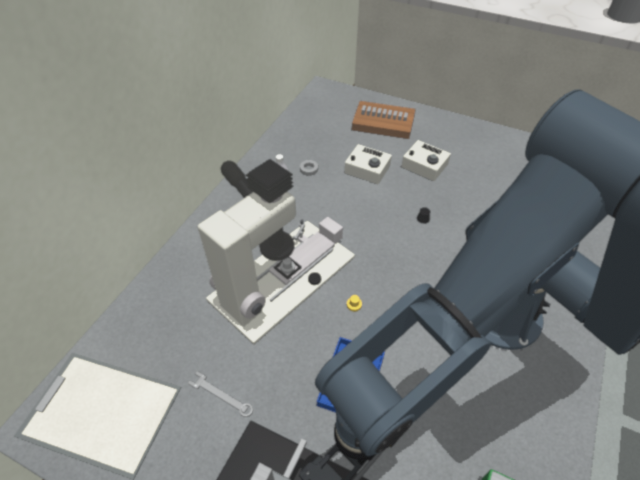

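View pics/side0.png

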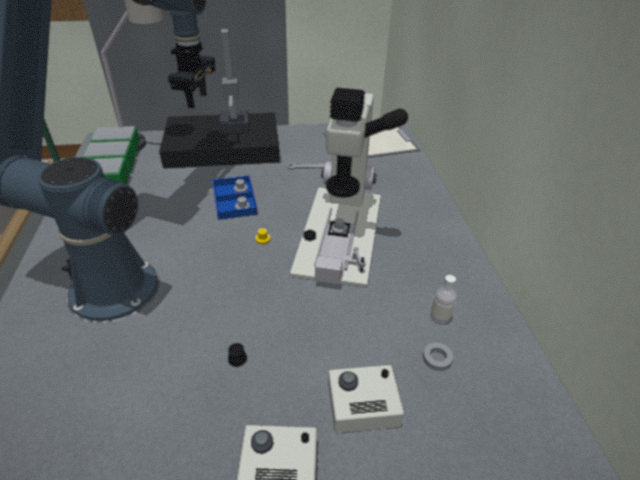

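View pics/wrist0.png

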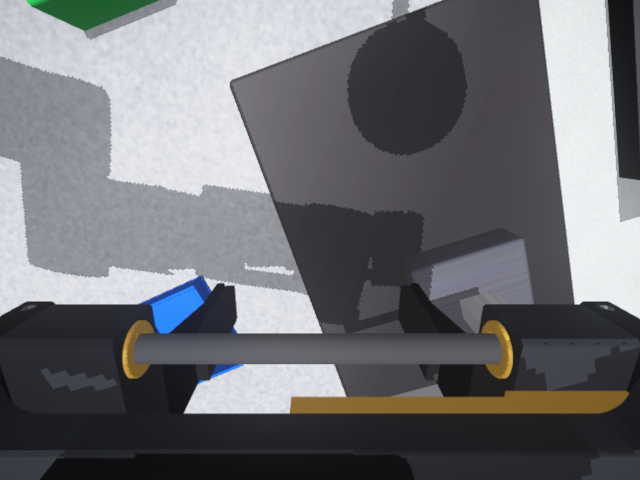

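The side view shows the push block at (330,268), the bushing in its nest at (340,227), and two light boxes at (365,400) and (280,455). The yellow look-alike is at (263,236), with two spare bushings in the tray at (240,185) and (242,203). I'll take close crops next.

```bash
cat > h.py <<'E'
import numpy as np, cv2
from rig import bot,capture,get_calibration
def K(c):
    f=240/np.tan(np.radians(c['vfov']/2)); return f
def ray(n,uv,c=None):
    c=c or get_calibration(n); f=K(c); T=c['camera_from_world']; R=T[:3,:3]
    d=R.T@np.array([(uv[0]-c['cx'])/f,(uv[1]-c['cy'])/f,1.]); o=-R.T@T[:3,3]; return o,d
def plane(n,uv,z,c=None):
    o,d=ray(n,uv,c); return o+d*(z-o[2])/d[2]
def tri(l):
    A=np.zeros((3,3));b=np.zeros(3)
    for o,d in l:
        d=d/np.linalg.norm(d);P=np.eye(3)-np.outer(d,d);A+=P;b+=P@o
    p=np.linalg.solve(A,b); return p,[np.linalg.norm(np.cross(p-o,d/np.linalg.norm(d))) for o,d in l]
def proj(n,p,c=None):
    c=c or get_calibration(n);f=K(c);q=c['camera_from_world']@np.append(p,1);return np.round([c['cx']+f*q[0]/q[2],c['cy']+f*q[1]/q[2]],1)
E
python3 - <<'E'
from h import *
s=cv2.imread('pics/side0.png');a=cv2.imread('pics/scene0.png')
def crop(im,x,y,w,h,k):return cv2.resize(im[y:y+h,x:x+w],None,fx=k,fy=k,interpolation=cv2.INTER_CUBIC)
cv2.imwrite('pics/c1.png',crop(s,280,180,120,120,5))
cv2.imwrite('pics/c2.png',crop(s,230,350,190,130,4))
cv2.imwrite('pics/c3.png',np.hstack([crop(a,240,210,130,100,3),crop(a,340,130,120,100,3)]))
print(plane('side',(348,380),.074),plane('side',(262,441),.074))
print(plane('scene',(375,162),.074),plane('scene',(432,158),.074))
for p in [(293,274),(317,188),(381,196),(367,283)]: print(p,plane('side',p,.016))
E
```

```text
[ 0.52253216 -0.37515744  0.074     ] [ 0.3547651  -0.47569494  0.074     ]
[ 0.51858479 -0.35302825  0.074     ] [ 0.35426458 -0.45503842  0.074     ]
(293, 274) [ 0.4470141 -0.0160202  0.016    ]
(317, 188) [0.55695718 0.36469302 0.016     ]
(381, 196) [0.75078092 0.29959383 0.016     ]
(367, 283) [ 0.62875804 -0.06901698  0.016     ]
```

View pics/c1.png

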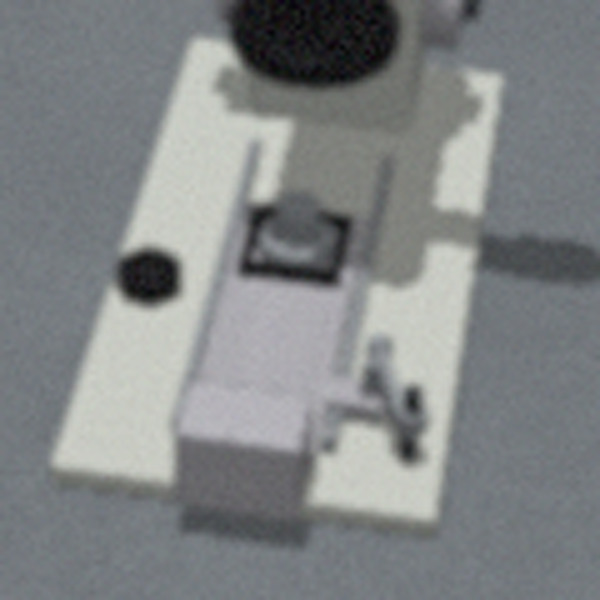

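View pics/c2.png

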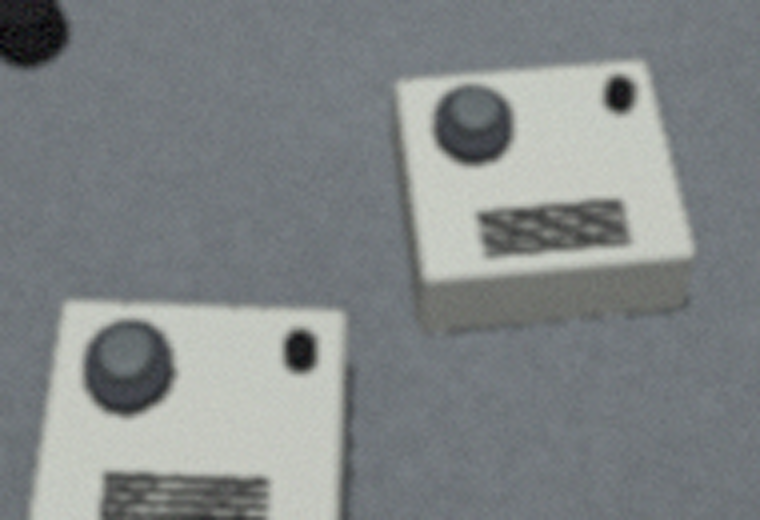

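View pics/c3.png

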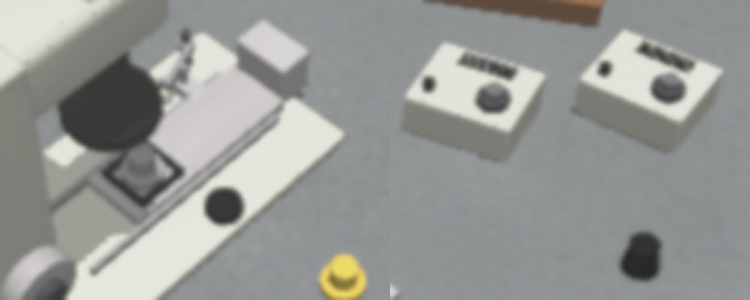

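Run:
```python
from h import *
S=lambda x,y:(280+x/5,180+y/5)
for n,p,z in [('pl nl',(52,467),.016),('nr',(437,520),.016),('fl',(192,38),.016),('fr',(505,75),.016),
 ('block top nl',(179,437),.07),('nr',(311,458),.07),('fl',(192,382),.07),('fr',(322,402),.07),('bot l',(180,512),.018),('bot r',(308,535),.018),('bushing top',(300,205),.064),('nest',(298,243),.034)]:
    print(n,plane('side',S(*p),z).round(4))
A=lambda x,y:(240+x/3,210+y/3)
for n,p,z in [('sc far-out corner',(264,21),.07),('sc out-left',(309,53),.07)]: print(n,plane('scene',A(*p),z).round(4))
c2=lambda x,y:(230+x/4,350+y/4)
print('btn',plane('side',c2(476,106),.074),plane('side',c2(474,135),.064),plane('scene',(340+(493-390)/3,130+92/3),.074),plane('scene',(340+(493-390)/3,130+98/3),.064))
print('btn tri',tri([ray('side',c2(476,106)),ray('scene',(340+(493-390)/3,130+92/3))]))
st=bot.read_state();c=get_calibration('wrist');T=c['camera_from_world'];o=-T[:3,:3].T@T[:3,3]
print('cam in tool',st['tcp_rot'].T@(o-st['position']))
R=st['tcp_rot']
P=[np.array(st['position'])]
for w in [(.198,.593,.30),(.30,.33,.30),(.42,.0,.30),(.54,-.12,.27)]:
    print(w,(R.T@(np.array(w)-P[0])*1000).round(0))
```

```text
pl nl [ 0.4406 -0.0131  0.016 ]
nr [ 0.629  -0.0726  0.016 ]
fl [0.5617 0.3665 0.016 ]
fr [0.752  0.3049 0.016 ]
block top nl [ 0.5003 -0.0544  0.07  ]
nr [ 0.5617 -0.0761  0.07  ]
fl [ 0.5117 -0.0157  0.07  ]
fr [ 0.5738 -0.0375  0.07  ]
bot l [ 0.5014 -0.0544  0.018 ]
bot r [ 0.5626 -0.0774  0.018 ]
bushing top [0.5901 0.1276 0.064 ]
nest [0.591  0.1314 0.034 ]
sc far-out corner [ 0.5544 -0.0631  0.07  ]
sc out-left [ 0.4962 -0.0437  0.07  ]
btn [ 0.52580562 -0.36776748  0.074     ] [ 0.52373978 -0.37707997  0.064     ] [ 0.52307759 -0.35831787  0.074     ] [ 0.52288072 -0.36009737  0.064     ]
btn tri (array([ 0.52589352, -0.36450757,  0.06861253]), [np.float64(0.0008436812835754948), np.float64(0.0008436812835753288)])
cam in tool [ 0.08318785 -0.0004474  -0.16228076]
(0.198, 0.593, 0.3) [  0.   1. -78.]
(0.3, 0.33, 0.3) [-180. -216.  -78.]
(0.42, 0.0, 0.3) [-398. -491.  -78.]
(0.54, -0.12, 0.27) [-550. -567.  -47.]
```

The target light box is the one at side (365,400), because its y of -0.37 lies further left than the other's -0.47. The push face is near (0.531, -0.065), with push direction (0.30, 0.954), about along tool y. Next I move clear of the microscope, close to the base, for a wrist look.

>>> {"method": "play_rows", "body": {"fingers": [255,255,255,255,255,255,255,255,255,255,255], "linear": [[0,0,-40],[0,0,-80],[-30,-36,-80],[-60,-72,-80],[-90,-108,-80],[-120,-144,-80],[-150,-180,-80],[-180,-216,-80],[-180,-216,-80],[-180,-216,-80],[-180,-216,-80]], "rot": [[0,0,0],[0,0,0],[0,0,0],[0,0,0],[0,0,0],[0,0,0],[0,0,0],[0,0,0],[0,0,0],[0,0,0],[0,0,0]]}}

```text
time_s: 1.25
position: [0.3003, 0.3316, 0.3026]
tcp_rot: [[-0.949, 0.317, -0.0], [0.317, 0.949, 0.001], [0.0, 0.001, -1.0]]
force: [0.8, 0.1, 0.3]
opening: 0.083
```

>>> {"method": "play_rows", "body": {"fingers": [255,255,255,255,255,255,255,255,255,255,255,255,255,255,255,255], "linear": [[-27,-34,0],[-54,-68,0],[-81,-102,0],[-108,-136,0],[-135,-170,0],[-162,-204,0],[-189,-240,0],[-218,-275,0],[-218,-275,0],[-256,-294,8],[-294,-313,15],[-332,-332,22],[-370,-351,30],[-370,-351,30],[-370,-351,30],[-370,-351,30]], "rot": [[0,0,0],[0,0,0],[0,0,0],[0,0,0],[0,0,0],[0,0,0],[0,0,0],[0,0,0],[0,0,0],[0,0,0],[0,0,0],[0,0,0],[0,0,0],[0,0,0],[0,0,0],[0,0,0]]}}

```text
time_s: 2.85
position: [0.5394, -0.1171, 0.2723]
tcp_rot: [[-0.949, 0.315, -0.002], [0.315, 0.949, 0.001], [0.002, 0.001, -1.0]]
force: [-0.0, -0.6, -0.4]
opening: 0.001
```

Run:
```python
from h import *
st=bot.read_state();c=get_calibration('wrist');im=capture('wrist')
import pickle;pickle.dump((st,c),open('w1.pkl','wb'))
print(st['time_s'],st['position'],st['tcp_rot'].round(3),st['joint_positions'].round(1),st['opening'])
cv2.imwrite('pics/w1.png',im[:,:,::-1])
for p in [(.531,-.0655,.07),(.5003,-.0544,.07),(.5617,-.0761,.07)]:print(proj('wrist',p,c))
```

```text
2.85 [ 0.53936701 -0.11712155  0.27225522] [[-0.949  0.315 -0.002]
 [ 0.315  0.949  0.001]
 [ 0.002  0.001 -1.   ]] [-23.9  21.4  89.1   0.   69.6 -95.5] 0.001434099703059122
[360.1 196. ]
[362.1 165.2]
[358.6 225.1]
```

View pics/w1.png

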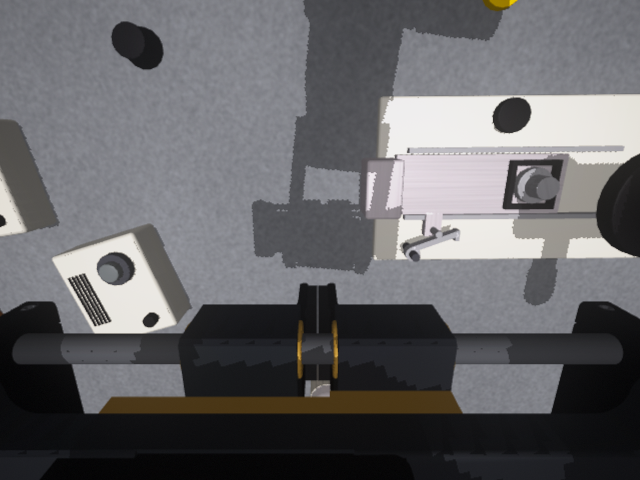

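The wrist picture shows the push block at (385,188), the catch at (430,243), and the box with its button at (108,270). I'll measure both in a crop.

Run:
```python
import cv2,numpy as np
im=cv2.imread('pics/w1.png')
r=lambda x,y,w,h,k:cv2.resize(im[y:y+h,x:x+w],None,fx=k,fy=k,interpolation=cv2.INTER_CUBIC)
cv2.imwrite('pics/w1c.png',np.hstack([r(350,140,80,120,5),r(60,215,80,120,5)]))
```

```text
(no output)
```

View pics/w1c.png

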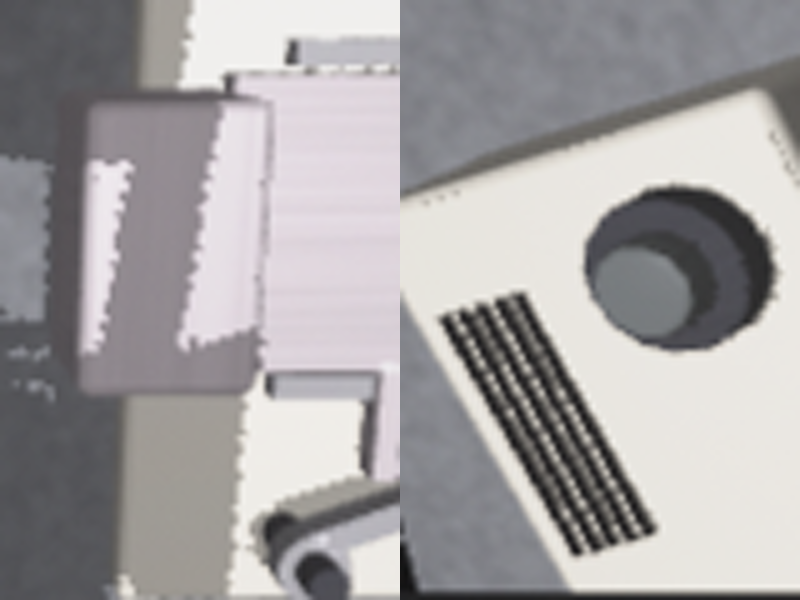

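Run:
```python
from h import *
import pickle;st,c=pickle.load(open('w1.pkl','rb'))
W=lambda x,y:(350+x/5,140+y/5)
q=[plane('wrist',W(*p),.07,c) for p in [(86,98),(78,392),(250,390),(270,98)]]
for p in q:print(p.round(4))
print('w',np.linalg.norm(q[0]-q[1]),'len',np.linalg.norm(q[1]-q[2]))
print('bottom edge',plane('wrist',W(58,95),.018,c).round(4),plane('wrist',W(52,390),.018,c).round(4))
# base plate near edge corners pixels full image
pl=[plane('wrist',p,.016,c) for p in [(381,97),(374,258)]];print(pl,np.linalg.norm(pl[0]-pl[1]))
b=(60+243/5,215+292/5)
print('btn',plane('wrist',b,.074,c).round(4))
col=(60+(680-400)/5,215+268/5);print('collar',plane('wrist',col,.064,c))
i=lambda x,y:(230+x/4,350+y/4)
print(tri([ray('wrist',b,c),ray('side',i(476,106))]),tri([ray('wrist',b,c),ray('side',i(476,106)),ray('scene',(340+103/3,130+92/3))]))
f=(q[0]+q[1])/2; e=np.array([.302,.9533,0])
print('face',f,'TCP contact',f-e*.015)
R=st['tcp_rot'];p=st['position']
for w in [f-e*.055, f-e*.015]:
    w=w.copy();w[2]=.036;print(w,(R.T@(w-p)*1000).round(1))
print((R.T@e).round(4))
```

```text
[ 0.4965 -0.0477  0.07  ]
[ 0.5568 -0.0666  0.07  ]
[ 0.5683 -0.0304  0.07  ]
[ 0.5087 -0.011   0.07  ]
w 0.06316333403302325 len 0.038030240061075915
bottom edge [ 0.4988 -0.0476  0.018 ] [ 0.5679 -0.0691  0.018 ]
[array([ 0.43981082, -0.00728628,  0.016     ]), array([ 0.62587495, -0.0670035 ,  0.016     ])] 0.19541240110237845
btn [ 0.525  -0.3652  0.074 ]
collar [ 0.52406835 -0.36157959  0.064     ]
(array([ 0.52570107, -0.3666515 ,  0.0721945 ]), [np.float64(0.00041275508379368575), np.float64(0.0004127550837935482)]) (array([ 0.52566414, -0.36580663,  0.06996557]), [np.float64(0.0019877130021851153), np.float64(0.0009511459758319548), np.float64(0.002054284320187136)])
face [ 0.52663917 -0.05715986  0.07      ] TCP contact [ 0.52210917 -0.07145936  0.07      ]
[ 0.51002917 -0.10959136  0.036     ] [ 29.8  -2.3 236.3]
[ 0.52210917 -0.07145936  0.036     ] [ 30.3  37.7 236.3]
[1.350e-02 9.999e-01 7.000e-04]
```

>>> {"method": "play_rows", "body": {"fingers": [255,255,255,255,255,255,255,255,255,255], "linear": [[10,-2,40],[20,-5,80],[28,-5,120],[28,-5,160],[28,-5,200],[28,-5,225],[28,-5,236],[28,-5,236],[28,-5,236],[28,-5,236]], "rot": [[0,0,0],[0,0,0],[0,0,0],[0,0,0],[0,0,0],[0,0,0],[0,0,0],[0,0,0],[0,0,0],[0,0,0]]}}

```text
time_s: 3.9
position: [0.513, -0.1156, 0.0382]
tcp_rot: [[-0.948, 0.317, 0.003], [0.317, 0.948, -0.001], [-0.003, -0.0, -1.0]]
force: [-0.7, 0.2, 0.4]
opening: 0.009
```

Run:
```python
from h import *
st=bot.read_state();print(st['time_s'],st['position'],st['force'],st['tcp_rot'].round(4))
im=capture('side');cv2.imwrite('pics/s2.png',cv2.resize(im[150:350,230:430,::-1],None,fx=3,fy=3,interpolation=cv2.INTER_CUBIC))
cv2.imwrite('pics/w2.png',capture('wrist')[:,:,::-1])
```

```text
3.9 [ 0.51296344 -0.11560224  0.03822328] [-0.71053463  0.21498514  0.40052186] [[-9.485e-01  3.168e-01  3.100e-03]
 [ 3.168e-01  9.485e-01 -1.400e-03]
 [-3.400e-03 -4.000e-04 -1.000e+00]]
```

View pics/s2.png

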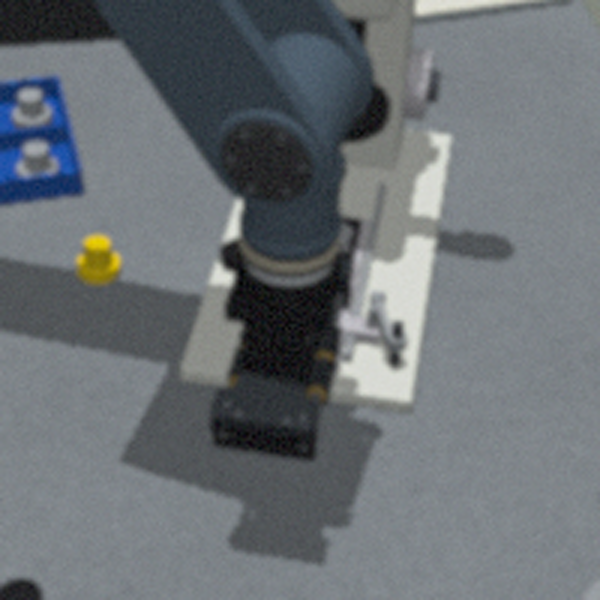

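View pics/w2.png

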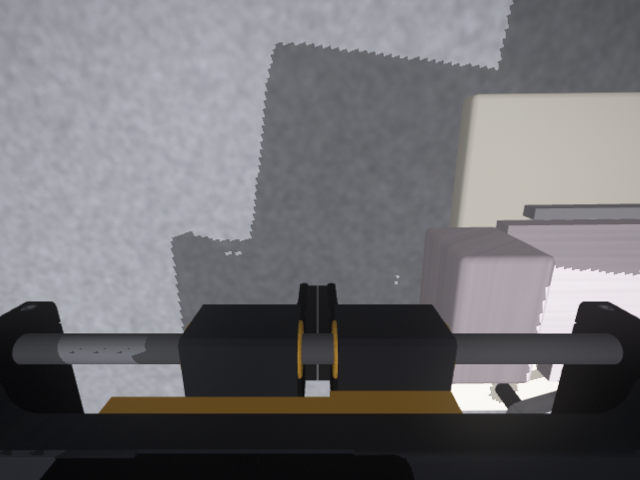

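Run:
```python
from h import *
im=capture('scene');cv2.imwrite('pics/a2.png',cv2.resize(im[120:340,180:470,::-1],None,fx=2.7,fy=2.7,interpolation=cv2.INTER_CUBIC))
```

```text
(no output)
```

View pics/a2.png

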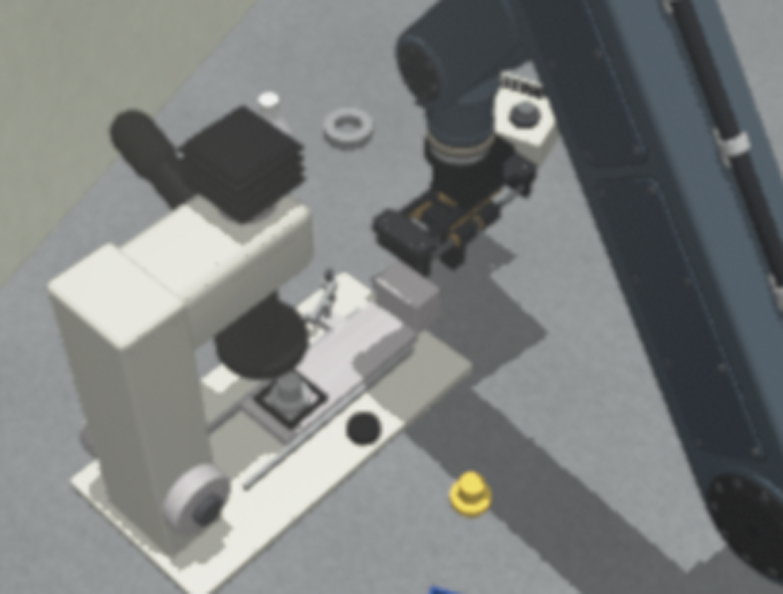

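The wrist column sits outside the microscope head with plenty of room, so I'll advance to just short of contact.

>>> {"method": "play_rows", "body": {"fingers": [255,255,255,255,255], "linear": [[0,15,0],[0,28,0],[0,32,0],[0,32,0],[0,32,0]], "rot": [[0,0,0],[0,0,0],[0,0,0],[0,0,0],[0,0,0]]}}

```text
time_s: 4.55
position: [0.522, -0.0846, 0.0364]
tcp_rot: [[-0.949, 0.316, -0.0], [0.316, 0.949, -0.0], [0.0, -0.0, -1.0]]
force: [0.5, 0.2, -0.1]
opening: 0.004
```

>>> {"method": "play_rows", "body": {"fingers": [255,255,255], "linear": [[0,4,0],[0,4,0],[0,4,0]], "rot": [[0,0,0],[0,0,0],[0,0,0]]}}

```text
time_s: 4.85
position: [0.5232, -0.0813, 0.0365]
tcp_rot: [[-0.948, 0.317, -0.0], [0.317, 0.948, -0.0], [0.0, -0.0, -1.0]]
force: [-0.2, -0.7, 0.3]
opening: 0.007
```

>>> {"method": "play_rows", "body": {"fingers": [255,255,255], "linear": [[0,3,0],[0,3,0],[0,3,0]], "rot": [[0,0,0],[0,0,0],[0,0,0]]}}

```text
time_s: 5.15
position: [0.5242, -0.0783, 0.0365]
tcp_rot: [[-0.948, 0.317, -0.0], [0.317, 0.948, -0.0], [-0.0, -0.0, -1.0]]
force: [0.1, -0.1, 0.5]
opening: 0.004
```

>>> {"method": "play_rows", "body": {"fingers": [255,255,255], "linear": [[0,3,0],[0,3,0],[0,3,0]], "rot": [[0,0,0],[0,0,0],[0,0,0]]}}

```text
time_s: 5.45
position: [0.5252, -0.0754, 0.0365]
tcp_rot: [[-0.948, 0.317, -0.0], [0.317, 0.948, 0.0], [0.0, -0.0, -1.0]]
force: [0.6, -0.5, 0.4]
opening: 0.005
```

>>> {"method": "play_rows", "body": {"fingers": [255,255,255], "linear": [[0,3,0],[0,3,0],[0,3,0]], "rot": [[0,0,0],[0,0,0],[0,0,0]]}}

```text
time_s: 5.75
position: [0.5261, -0.0726, 0.0365]
tcp_rot: [[-0.948, 0.317, -0.0], [0.317, 0.948, -0.0], [0.0, -0.0, -1.0]]
force: [-0.3, 0.0, 0.3]
opening: 0.003
```

>>> {"method": "play_rows", "body": {"fingers": [255,255,255], "linear": [[0,2,0],[0,2,0],[0,2,0]], "rot": [[0,0,0],[0,0,0],[0,0,0]]}}

```text
time_s: 6.05
position: [0.5267, -0.0707, 0.0365]
tcp_rot: [[-0.948, 0.317, 0.0], [0.317, 0.948, -0.0], [-0.0, -0.0, -1.0]]
force: [1.0, 0.1, 0.3]
opening: 0.001
```

>>> {"method": "play_rows", "body": {"fingers": [255,255,255], "linear": [[0,2,0],[0,2,0],[0,2,0]], "rot": [[0,0,0],[0,0,0],[0,0,0]]}}

```text
time_s: 6.35
position: [0.5273, -0.0691, 0.0365]
tcp_rot: [[-0.948, 0.317, -0.0], [0.317, 0.948, -0.0], [0.0, -0.0, -1.0]]
force: [-0.5, -2.2, -0.6]
opening: 0.001
```

>>> {"method": "play_rows", "body": {"fingers": [255,255,255], "linear": [[0,2,0],[0,2,0],[0,2,0]], "rot": [[0,0,0],[0,0,0],[0,0,0]]}}

```text
time_s: 6.65
position: [0.5279, -0.0671, 0.0365]
tcp_rot: [[-0.948, 0.317, -0.0], [0.317, 0.948, -0.0], [0.0, -0.0, -1.0]]
force: [-1.5, -3.0, -0.3]
opening: 0.009
```

Run:
```python
from h import *
cv2.imwrite('pics/w3.png',capture('wrist')[:,:,::-1]);st=bot.read_state();print(st['position'],st['force'])
```

```text
[ 0.52794055 -0.06707685  0.03652418] [-0.85057275 -3.90879495 -0.47618491]
```

View pics/w3.png

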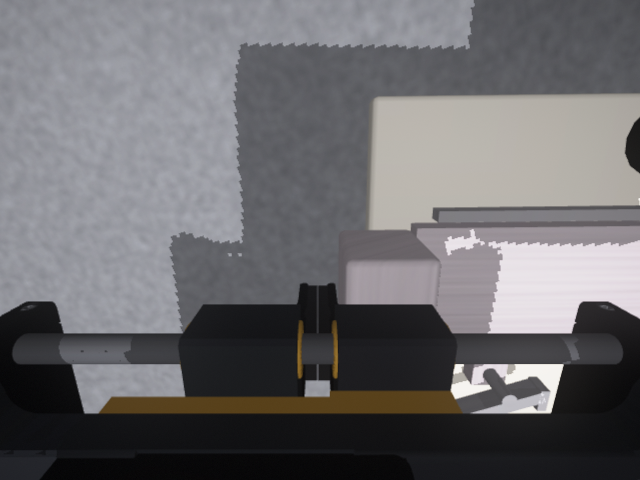

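Contact came at about TCP y = -0.070, so travel is now near 2.5 mm. I'll push 47 mm further.

>>> {"method": "play_rows", "body": {"fingers": [255,255,255,255,255,255,255,255,255,255,255,255,255,255], "linear": [[0,3,0],[0,7,0],[0,11,0],[0,15,0],[0,19,0],[0,23,0],[0,27,0],[0,31,0],[0,35,0],[0,39,0],[0,43,0],[0,46,0],[0,47,0],[0,47,0]], "rot": [[0,0,0],[0,0,0],[0,0,0],[0,0,0],[0,0,0],[0,0,0],[0,0,0],[0,0,0],[0,0,0],[0,0,0],[0,0,0],[0,0,0],[0,0,0],[0,0,0]]}}

```text
time_s: 8.1
position: [0.5424, -0.022, 0.0365]
tcp_rot: [[-0.949, 0.316, -0.001], [0.316, 0.949, -0.0], [0.001, -0.001, -1.0]]
force: [-2.2, -5.6, 0.3]
opening: 0.004
```

Run:
```python
from h import *
st=bot.read_state();print(st['time_s'],st['position'],st['force'])
i=capture('side');a=capture('scene')
r=lambda im,x,y:cv2.resize(im[y:y+130,x:x+130,::-1],None,fx=3,fy=3,interpolation=cv2.INTER_CUBIC)
cv2.imwrite('pics/s4.png',np.hstack([r(i,280,180),r(a,240,190)]))
```

```text
8.1 [ 0.54242965 -0.02204799  0.03650955] [-2.23366188 -5.56011386  0.32805838]
```

View pics/s4.png

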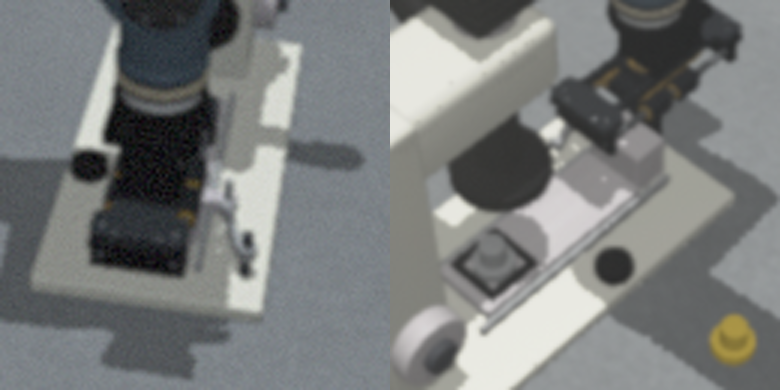

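The force of 6.0 N fits about 48 mm of travel, and the catch has closed behind the pin. I'll ease back so the shuttle settles on the catch, then withdraw.

>>> {"method": "play_rows", "body": {"fingers": [255,255,255,255,255,255,255,255,255,255,255,255,255,255,255], "linear": [[0,-3,0],[0,-6,0],[0,-9,0],[0,-12,0],[0,-15,0],[0,-18,0],[0,-21,0],[0,-25,0],[0,-35,0],[0,-50,0],[0,-70,0],[0,-80,0],[0,-80,0],[0,-80,0],[0,-80,0]], "rot": [[0,0,0],[0,0,0],[0,0,0],[0,0,0],[0,0,0],[0,0,0],[0,0,0],[0,0,0],[0,0,0],[0,0,0],[0,0,0],[0,0,0],[0,0,0],[0,0,0],[0,0,0]]}}

```text
time_s: 9.7
position: [0.5176, -0.0979, 0.0366]
tcp_rot: [[-0.948, 0.317, 0.0], [0.317, 0.948, 0.0], [0.0, 0.0, -1.0]]
force: [-0.4, 0.7, -0.3]
opening: 0.007
```

Run:
```python
from h import *
import pickle
st=bot.read_state();print(st['time_s'],st['position'],st['force'])
c=get_calibration('wrist');w=capture('wrist');i=capture('side');a=capture('scene');pickle.dump((st,c),open('w5.pkl','wb'))
r=lambda im,x,y:cv2.resize(im[y:y+130,x:x+130,::-1],None,fx=3,fy=3,interpolation=cv2.INTER_CUBIC)
cv2.imwrite('pics/s5.png',np.hstack([r(i,280,180),r(a,240,190)]));cv2.imwrite('pics/w5.png',w[:,:,::-1])
```

```text
9.7 [ 0.5176123  -0.09787836  0.03655464] [-0.41534779  0.72328341 -0.322409  ]
```

View pics/s5.png

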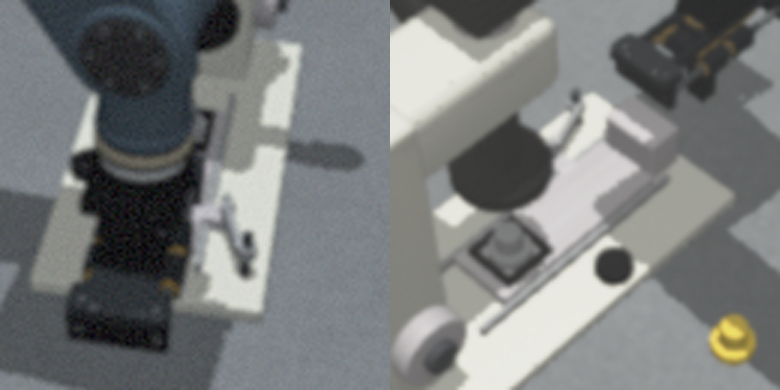

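View pics/w5.png

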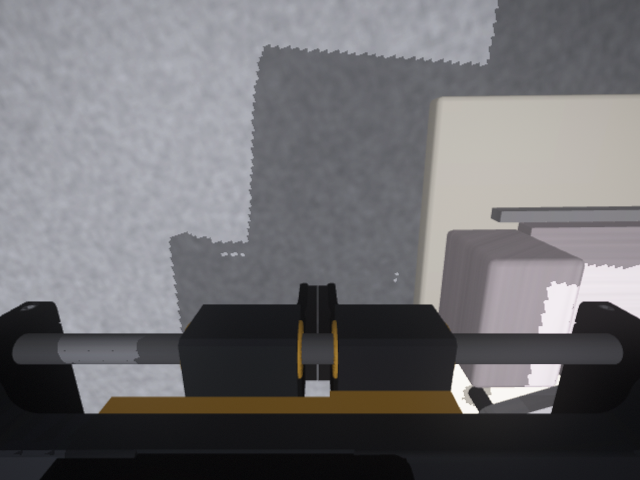

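The face now lies inside the plate's edge, as it should when latched. I'll rise to the earlier viewing pose to check it.

>>> {"method": "play_rows", "body": {"fingers": [255,255,255,255,255,255,255,255], "linear": [[0,-5,-40],[0,-11,-85],[-10,-11,-130],[-20,-11,-175],[-27,-11,-215],[-27,-11,-234],[-27,-11,-234],[-27,-11,-234]], "rot": [[0,0,0],[0,0,0],[0,0,0],[0,0,0],[0,0,0],[0,0,0],[0,0,0],[0,0,0]]}}

```text
time_s: 10.65
position: [0.539, -0.1166, 0.27]
tcp_rot: [[-0.949, 0.317, -0.001], [0.317, 0.949, 0.0], [0.001, 0.0, -1.0]]
force: [0.1, 1.1, -0.9]
opening: 0.004
```

Run:
```python
from h import *
import pickle
st=bot.read_state();c=get_calibration('wrist');w=capture('wrist')[:,:,::-1];print(st['time_s'],st['position'])
pickle.dump((st,c),open('w6.pkl','wb'));cv2.imwrite('pics/w6.png',w)
r=lambda im,x,y,W,H,k:cv2.resize(im[y:y+H,x:x+W],None,fx=k,fy=k,interpolation=cv2.INTER_CUBIC)
cv2.imwrite('pics/w6c.png',r(w,340,80,260,195,3))
f=np.array([.527,-.0575]);e=np.array([.302,.953])
for t in (0,.03): print(t,proj('wrist',[*(f+e*t),.07],c))
```

```text
10.65 [ 0.53903323 -0.1165674   0.27003673]
0 [366.1 190.6]
0.03 [394.1 190.2]
```

View pics/w6c.png

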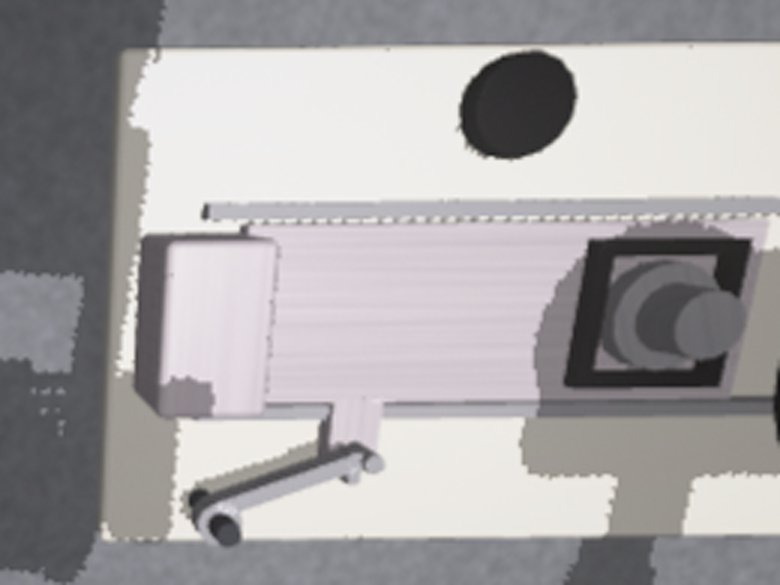

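The block's outer top edge is at x = 394, exactly the predicted 30 mm travel. The catch lies against the pin and the bushing sits in its nest. Now to the button, with a close look first.

>>> {"method": "play_rows", "body": {"fingers": [255,255,255,255,255,255,255,255,255,255], "linear": [[-16,-40,0],[-33,-80,0],[-50,-120,10],[-66,-160,30],[-90,-200,60],[-110,-235,80],[-116,-241,90],[-116,-241,90],[-116,-241,90],[-116,-241,90]], "rot": [[0,0,0],[0,0,0],[0,0,0],[0,0,0],[0,0,0],[0,0,0],[0,0,0],[0,0,0],[0,0,0],[0,0,0]]}}

```text
time_s: 11.7
position: [0.5734, -0.3808, 0.1812]
tcp_rot: [[-0.949, 0.316, -0.0], [0.316, 0.949, 0.0], [0.0, 0.0, -1.0]]
force: [0.6, 0.5, 0.3]
opening: 0.005
```

Run:
```python
from h import *
import pickle
st=bot.read_state();c=get_calibration('wrist');w=capture('wrist')[:,:,::-1];print(st['time_s'],st['position'],st['tcp_rot'].round(4))
pickle.dump((st,c),open('w7.pkl','wb'));cv2.imwrite('pics/w7.png',w)
print(proj('wrist',[.5255,-.366,.074],c))
```

```text
11.7 [ 0.57335195 -0.38081049  0.18119144] [[-9.489e-01  3.157e-01 -0.000e+00]
 [ 3.157e-01  9.489e-01  5.000e-04]
 [ 2.000e-04  5.000e-04 -1.000e+00]]
[316.2 182.4]
```

View pics/w7.png

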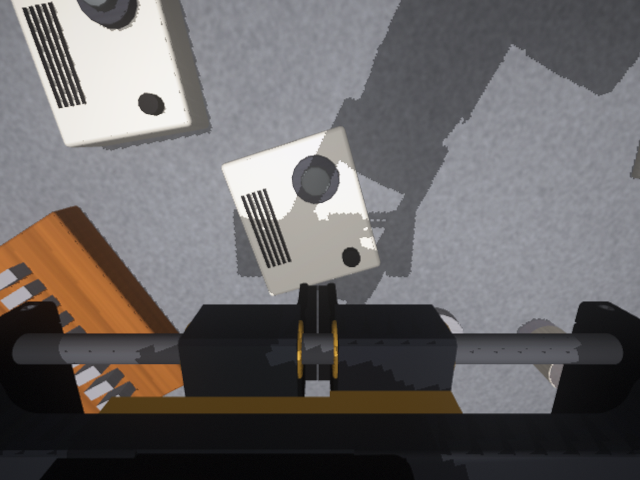

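Run:
```python
from h import *
import pickle
st,c=pickle.load(open('w7.pkl','rb'));R=st['tcp_rot'];p=st['position']
b=plane('wrist',(315.5,181),.074,c);print(b)
b=np.array([.5255,-.3660,.074])*.5+b*.5
print(b,(R.T@(b-p)*1000).round(1))
for n,q in [('cleaner base',(443,320)),('ring',(438,357)),]:
    x=plane('side',q,0);print(n,x,(R.T@(x-b)*1000).round(0))
x=plane('scene',(385,105),.04);print('rack',x,(R.T@(x-b)*1000).round(0))
```

```text
[ 0.52426031 -0.36614343  0.074     ]
[ 0.52488015 -0.36607172  0.074     ] [ 50.6  -1.4 107.2]
cleaner base [ 7.87616804e-01 -1.94497822e-01  1.11022302e-16] [-195.  246.   74.]
ring [ 0.74211415 -0.29467864  0.        ] [-184.  136.   74.]
rack [ 0.61956664 -0.71848722  0.04      ] [-201. -305.   34.]
```

>>> {"method": "play_rows", "body": {"fingers": [255,255,255,255,255,255,255,255], "linear": [[25,-1,30],[51,-1,60],[51,-1,85],[51,-1,100],[51,-1,103],[51,-1,103],[51,-1,103],[51,-1,103]], "rot": [[0,0,0],[0,0,0],[0,0,0],[0,0,0],[0,0,0],[0,0,0],[0,0,0],[0,0,0]]}}

```text
time_s: 12.55
position: [0.5256, -0.3681, 0.079]
tcp_rot: [[-0.948, 0.317, 0.002], [0.317, 0.948, -0.002], [-0.003, -0.001, -1.0]]
force: [-0.2, 0.1, -0.0]
opening: 0.004
```

>>> {"method": "play_rows", "body": {"fingers": [255,255,255,255,255], "linear": [[0,0,2],[0,0,4],[0,0,5],[0,0,5],[0,0,5]], "rot": [[0,0,0],[0,0,0],[0,0,0],[0,0,0],[0,0,0]]}}

```text
time_s: 13.05
position: [0.5249, -0.3677, 0.0729]
tcp_rot: [[-0.948, 0.317, 0.001], [0.317, 0.948, -0.001], [-0.001, -0.0, -1.0]]
force: [0.3, 0.5, 2.3]
opening: 0.005
```

>>> {"method": "play_rows", "body": {"fingers": [255,255,255,255], "linear": [[0,0,1],[0,0,2],[0,0,2],[0,0,2]], "rot": [[0,0,0],[0,0,0],[0,0,0],[0,0,0]]}}

```text
time_s: 13.45
position: [0.5249, -0.3677, 0.0708]
tcp_rot: [[-0.948, 0.317, 0.001], [0.317, 0.948, -0.001], [-0.001, -0.0, -1.0]]
force: [1.5, -0.4, 2.9]
opening: 0.007
```

Run:
```python
from h import *
i=capture('side');st=bot.read_state();print(st['position'],st['force'])
cv2.imwrite('pics/s8.png',cv2.resize(i[300:450,280:480,::-1],None,fx=4,fy=4,interpolation=cv2.INTER_CUBIC))
```

```text
[ 0.52485968 -0.3677257   0.07079628] [ 0.90918316 -0.2024546   3.89358456]
```

View pics/s8.png

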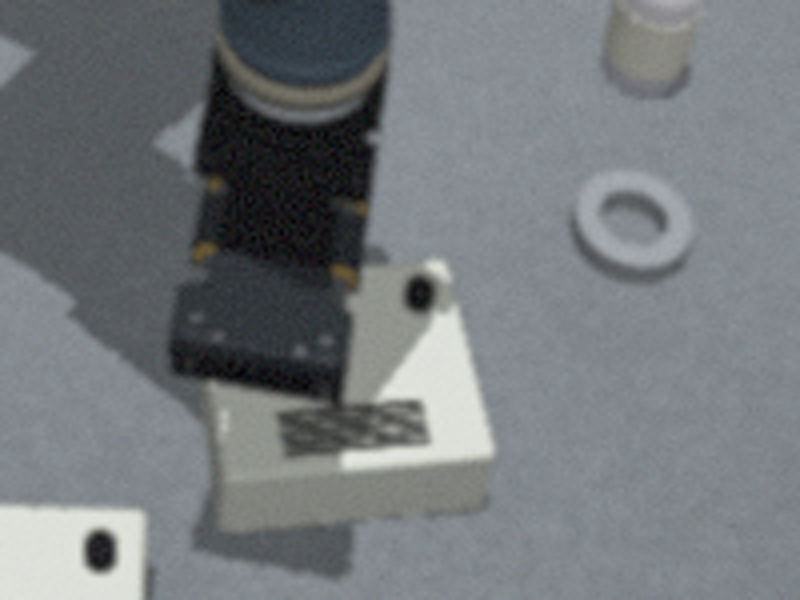

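>>> {"method": "play_rows", "body": {"fingers": [255,255,255,255], "linear": [[0,0,1],[0,0,2],[0,0,2.5],[0,0,2.5]], "rot": [[0,0,0],[0,0,0],[0,0,0],[0,0,0]]}}

```text
time_s: 13.9
position: [0.5249, -0.3677, 0.0684]
tcp_rot: [[-0.948, 0.317, 0.001], [0.317, 0.948, -0.001], [-0.001, -0.0, -1.0]]
force: [1.0, -1.2, 4.9]
opening: 0.001
```

>>> {"method": "play_rows", "body": {"fingers": [255,255,255,255], "linear": [[0,0,1],[0,0,1],[0,0,1],[0,0,1]], "rot": [[0,0,0],[0,0,0],[0,0,0],[0,0,0]]}}

```text
time_s: 14.3
position: [0.5249, -0.3678, 0.0684]
tcp_rot: [[-0.948, 0.317, 0.001], [0.317, 0.948, -0.001], [-0.001, -0.001, -1.0]]
force: [1.2, 0.9, 9.6]
opening: 0.004
```

The position stopped at 68.4 mm while the force rose to 9.6 N, so the button is at its lower stop, fully pressed. Now straight up and clear.

>>> {"method": "play_rows", "body": {"fingers": [255,255,255,255,255,255,255,255,255,255], "linear": [[0,0,-5],[0,0,-20],[0,0,-60],[0,0,-100],[20,-20,-140],[40,-40,-160],[50,-50,-170],[50,-50,-170],[50,-50,-170],[50,-50,-170]], "rot": [[0,0,0],[0,0,0],[0,0,0],[0,0,0],[0,0,0],[0,0,0],[0,0,0],[0,0,0],[0,0,0],[0,0,0]]}}

```text
time_s: 15.3
position: [0.4613, -0.3975, 0.2351]
tcp_rot: [[-0.949, 0.317, -0.002], [0.317, 0.949, 0.003], [0.003, 0.003, -1.0]]
force: [0.8, -0.9, -0.1]
opening: 0.007
```

Run:
```python
from h import *
st=bot.read_state();print(st['time_s'],st['position'],st['force'])
i=capture('side');a=capture('scene')
r=lambda im,x,y:cv2.resize(im[y:y+130,x:x+130,::-1],None,fx=3,fy=3,interpolation=cv2.INTER_CUBIC)
cv2.imwrite('pics/f1.png',np.hstack([r(i,280,180),r(a,240,190)]));cv2.imwrite('pics/f2.png',i[:,:,::-1])
```

```text
15.3 [ 0.46125807 -0.39748344  0.2350692 ] [ 0.75330992 -0.89629776 -0.14668629]
```

View pics/f1.png

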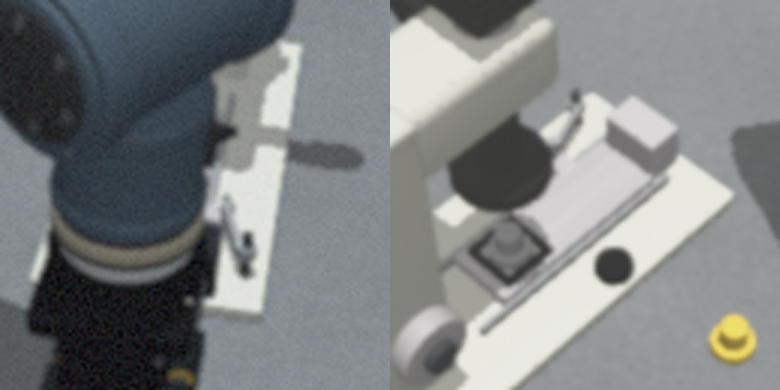

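View pics/f2.png

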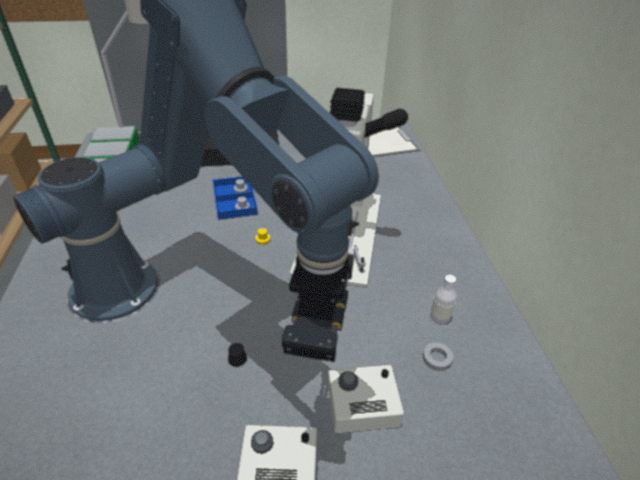

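The shuttle is still latched with the bushing in its nest, the button is up at (348,380), the loose things are where they were, and the arm is clear.

```bash
python3 -c "
from rig import bot
print(bot.hand_in())"
```

```text
the job is handed in; nothing more can be done
None
```

The job is done and handed in at about 15 s of the 48 s; `hand_in` gives no verdict.

- **Shuttle:** I pushed it in about 48 mm (6 N at the end) with the closed fingers, then eased back. The wrist view afterwards showed the face where 30 mm of travel should put it. The catch was against the pin and the bushing was upright in its nest. I saw this by eye and did not measure the bushing's offset or the catch angle.
- **Button:** I pressed the button on the left-most light box, at y ≈ -0.37, straight down to its stop. The tool stopped at z = 68.4 mm while the force rose to 9.6 N.
- **Last pictures:** After moving clear, the shuttle was still latched, the button looked up, and the loose things I could see had not moved. The arm was touching nothing, with force readings within noise. The spanner was out of the last pictures' view, and the arm went nowhere near it after the start.
- **Disagreement:** The side and wrist views put the push face about 8–9 mm apart. I settled this by feeling for contact, at about TCP y = -0.070, before pushing.

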